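Slide the clipboard out over the table's front edge

TASK

Without picking it up, slide the clipboard across the table towards the front edge (the robot's side) until its foot, the end without the clip, sticks out 5 cm beyond that edge, with the clipboard square to the edge, so that the next person can take hold of it there. Just push it with the fingertips so that it stays flat on the table all the way, and leave the other things on the table where they are.

Things in the scene. Friction and masses are not known exactly. Their poses are not given: they have to be found in the camera images.
- clipboard_1: loose clipboard lying flat, dark board 315 x 226 mm, 3 mm thick, with a check sheet, about 0.15 to 0.3 kg; origin at the centre of its underside; x axis along its length from the foot (-158 mm) to the clip end (+158 mm), y across it (+-113 mm), z up. Square when x points along world +x. The top is plain and flat from x = -158 to +105 mm; it slides under a few newtons, but fingertips pressed on the flat top just skid over it: push against the clip or an edge
- board_clip (a point): middle of the back face of the raised metal clip (the face towards the clip end), at x = +148 mm, y = 0 on the clipboard, 8 mm above the table. The clip reaches from x = +111 to +148 mm, y = -55 to +55 mm, up to 16 mm above the table; the 10 mm of board beyond it, to the end, is flat
- table_point (a point): a fixed point on the table top (z = 0); the table's straight front edge, on the robot's side, runs along world y exactly 140 mm nearer the robot than this point (its x minus 0.140 m)
- bottle_left: loose small bottle standing beside the clipboard, 27 mm across, 74 mm tall; origin at the centre of its underside; leave alone
- bottle_right: loose small bottle standing beside the clipboard, 27 mm across, 74 mm tall; origin at the centre of its underside; leave alone
- carton_left: loose carton lying beside the clipboard, 117 x 34 x 34 mm (long along its x); origin at the centre of its underside; leave alone
- carton_right: loose carton standing beside the clipboard, 34 x 34 x 117 mm tall; origin at the centre of its underside; leave alone
- counter: loose hand tally counter beside the clipboard, 46 x 67 x 22 mm; origin at the centre of its underside; leave alone
- tape: loose roll of tape lying flat beside the clipboard, 103 mm across, 25 mm tall; origin at the centre of its underside; leave alone

How it is judged:
By the outcome, as a careful person would: the job done as asked, in the order asked, and still so for the second after the job is handed in, with the robot touching nothing.
It also fails if it takes over 54 s, if anything falls off the work surface, if the arm or the gripper's body presses on something with over 40 N, if the wrist force passes 120 N, or if a joint passes its speed limit or range.

ROBOT

A 6-joint arm with a two-finger parallel gripper is mounted at the origin on a cart in front of the work surface, level with it; the furniture and walls round the work are solid. World frame = base frame: x ahead of the robot, y to its left, z up, the work surface at z = 0. Lengths are in m, angles in rad, forces in N, time in s.
With the tool pointing down it reaches from about 0.425 to 0.95 m from the base axis. Payload 3.5 kg.
Tool frame: the origin (TCP) lies at the very end of the fingers, on their centre line; the grasp point (between the pads) lies ctrl.tcp_to_grasp behind it (ctrl.tcp_to_grasp is the distance from the TCP to the grasp point, in m); z points along the fingers, y is the line along which they close (so a half turn about z gives the same grasp; the last joint's range is limited). The gripper opens to 85 mm and grips with 20 to 120 N. Pads are 22 mm wide; open, the fingers measure 114 mm over their backs; the gripper's body (76 mm by 85 mm) begins 54 mm behind the grasp point. The pads swing forward as they close: fully open they stand 13 mm farther back than shut.
Start: joints at [0.959, 0.286, 1.577, -0, 1.279, -0.15], TCP at [0.301, 0.604, 0.231] pointing down, gripper open.
Joint ranges: [-2.77, 2.77], [-0.9, 2.22], [0.21, 2.48], [-1.53, 4.67], [0.24, 2.81], [-2.84, 2.84]. Speed limits (rad/s): [2.79, 2.79, 3.14, 3.14, 3.14, 3.14].

INTERFACE

Orientations are given as a unit quaternion [x, y, z, w].
In Python, from plant import ctrl gives the robot as it stands.
- The arm moves only by the shell command python3 -m inch 'ROWS' [FORCE]. ROWS is JSON, a list of rows, each an object with "slide": the shift along the tool's x, y, z in cm, a list of three; "turn": the turn about the tool's z in rad; "grip": the finger opening in cm, from 0 to 8.54. A call has 1 to 20 rows; each row is the pose to reach, as a shift and turn from the pose commanded when the call began, along the tool's axes at that moment; what a row does not reach only later rows make up. A row lasts 1/10 s, in which the tool goes at most 50 mm and 8.59 degrees, less where a joint would pass 70% of its speed; a pose out of reach is approached as far as the arm can. A call with a gripper value outside its range is refused whole. The fingers move at their own pace and stop on an object; FORCE is the grip in N (left out, the last holds). Time passes only in rows, so rows that repeat a pose let the fingers close. It gives the time, the measured TCP pose, the force, the opening and the grip force at its end, in the units of the state.
- ctrl.get_state(): the state, without advancing time (a new reading comes with each control period).
- ctrl.read_camera(name): name is "side" or "top"; returns (picture, depth): 480x640x3 uint8, red, green, blue; 480x640 float32, m along the optical axis (not along the pixel's ray), 0 where there is no reading.
- ctrl.camera_info(name): a dict with "K" (3x3 intrinsics, pixels), "D" ([k1, k2, p1, p2, k3] as OpenCV has them; the pictures are not rectified), "camera_from_world" (4x4, takes a point from world to camera coordinates). Camera axes: x right, y down, z forward; pixel columns grow to the right and rows downward; lengths in m; the calibration is good to about 2 mm. A picture is of the moment at which its call begins. camera_info takes no time and is no camera call.
- ctrl.sign_off(): hands the job in; it is judged then, once.
The state is a dict: "time": time; "qpos": joint angles; "dq": joint speeds; "joint_efforts": joint torques, N m; "eef_pos": TCP position; "tcp_rot": TCP orientation; "contact_force": force on the tool from outside, world axes, zero at the start; "wrist_torque": the same for the moment, N m; "opening": opening from 0.0 (shut) to 1.0 (fully open); "finger_force": force on a finger pad.
Only numpy, scipy, OpenCV 4.12 (cv2) and the standard library are available. Lean on these libraries where they do the work, as an engineer would, in place of code of your own. Each camera call takes 0.05 s, during which the arm holds its last target. There are 200 camera calls.

## Working session

There is one attempt and no reset: what is moved stays moved. The work goes in short steps, Python scripts to look and compute and a shell command to move; the robot and the scene stay as the last step left them, time stands still between calls to the robot, and variables do not carry over. Pictures are saved under pics/ and viewed, at most 10 in all, crops included, and the job is handed in when it is done.

```bash
mkdir -p pics; ls
python3 - <<'E'
from plant import ctrl
import cv2
for n in("top","side"):
    p,d=ctrl.read_camera(n); cv2.imwrite(f"pics/{n}0.png",p[:,:,::-1])
    import numpy as np; np.savez(f"{n}0.npz",p=p,d=d)
    print(ctrl.camera_info(n))
s=ctrl.get_state();print(s['eef_pos'],s['tcp_rot'],s['time'],ctrl.tcp_to_grasp)
E
```

```text
pics
{'K': array([[466.90983343,   0.        , 324.3072959 ],
       [  0.        , 466.90983343, 248.77340534],
       [  0.        ,   0.        ,   1.        ]]), 'D': array([-0.00812865,  0.        ,  0.        ,  0.        ,  0.        ]), 'camera_from_world': array([[-0.02338763, -0.99970269, -0.00689536,  0.07441864],
       [-0.99647263,  0.02386698, -0.08045283,  0.54589947],
       [ 0.08059348,  0.00498943, -0.99673457,  1.25356853],
       [ 0.        ,  0.        ,  0.        ,  1.        ]])}
{'K': array([[608.84614288,   0.        , 320.69232125],
       [  0.        , 608.84614288, 238.55689885],
       [  0.        ,   0.        ,   1.        ]]), 'D': array([-0.19933203,  0.        ,  0.        ,  0.        ,  0.        ]), 'camera_from_world': array([[ 0.9387374 , -0.3442062 ,  0.01715167, -0.51316225],
       [-0.14004348, -0.4264617 , -0.89359848,  0.13689967],
       [ 0.31489667,  0.83645233, -0.44853939,  1.10845238],
       [ 0.        ,  0.        ,  0.        ,  1.        ]])}
[0.30038437 0.60380901 0.23004052] [ 2.28858168e-01  9.73459172e-01 -1.01176898e-03 -3.93455304e-04] 0.1 0.0187
```

View pics/top0.png

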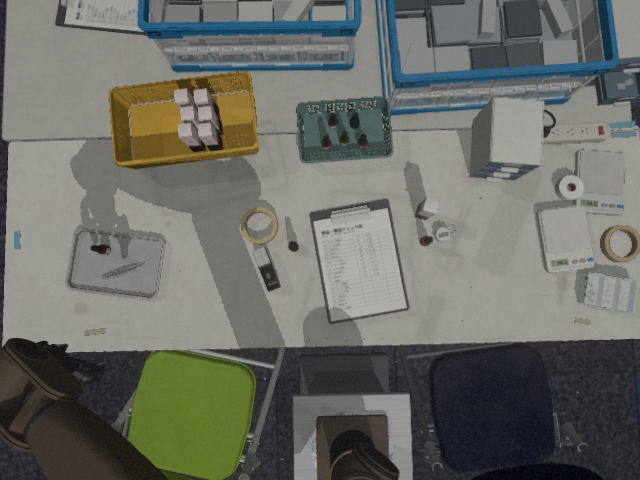

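View pics/side0.png

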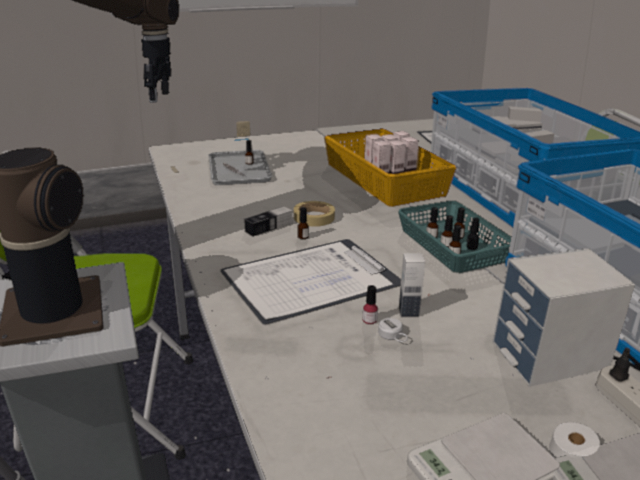

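```bash
cat > h.py <<'E'
import numpy as np,cv2
from plant import ctrl
def cast(n,uv,z):
    I=ctrl.camera_info(n);T=np.array(I['camera_from_world']);R,t=T[:3,:3],T[:3,3]
    u=cv2.undistortPoints(np.float64(uv).reshape(-1,1,2),np.array(I['K']),np.array(I['D'])).reshape(-1,2)
    r=np.c_[u,np.ones(len(u))]@R; c=-R.T@t
    return c+r*((z-c[2])/r[:,2])[:,None]
def board(p,dbg=None,x0=290,y0=190,x1=420,y1=460,thr=75):
    g=cv2.cvtColor(p,cv2.COLOR_RGB2GRAY); m=np.zeros_like(g)
    m[y0:y1,x0:x1]=(g[y0:y1,x0:x1]<thr)*255
    cs,_=cv2.findContours(m,cv2.RETR_EXTERNAL,cv2.CHAIN_APPROX_NONE)
    c=max(cs,key=lambda c:cv2.contourArea(cv2.convexHull(c)))
    w=cast("top",c.reshape(-1,2),.003)[:,:2]
    r=cv2.minAreaRect((w*1000).astype(np.float32)); b=cv2.boxPoints(r)
    if dbg:
        o=p[:,:,::-1].copy();cv2.drawContours(o,[c],-1,(0,0,255),1);o=o[170:370,230:480]
        cv2.imwrite(dbg,cv2.resize(o,None,fx=3,fy=3,interpolation=cv2.INTER_NEAREST))
    return r,b
def edge(p,cols):
    g=cv2.GaussianBlur(cv2.cvtColor(p,cv2.COLOR_RGB2GRAY),(3,3),0).astype(float)
    uv=[(c,330+np.argmin(g[331:360,c]-g[329:358,c])) for c in cols]
    w=cast("top",uv,0); return w
E
python3 - <<'E'
from h import *
np.set_printoptions(precision=4,suppress=True)
p=np.load('top0.npz')['p']
r,b=board(p,'pics/b0.png');print(r,b)
for cs in (range(120,200,5),range(285,410,5),range(430,520,5)):
    w=edge(p,cs);print(np.median(w[:,0]),w[:,0])
E
```

```text
((132.79835510253906, -11.274673461914062), (351.8489685058594, 301.743408203125), 88.77450561523438) [[ -21.8014 -183.9322]
 [ 279.873  -190.3857]
 [ 287.3981  161.3828]
 [ -14.2763  167.8363]]
0.28099871661082054 [0.2812 0.281  0.2807 0.2831 0.2801 0.2825 0.2822 0.2819 0.2843 0.284
 0.281  0.2807 0.2805 0.2802 0.2772 0.2742]
0.28222176201378224 [0.285  0.282  0.2817 0.2814 0.2838 0.2808 0.2831 0.2828 0.2825 0.2822
 0.2846 0.2816 0.284  0.281  0.2807 0.2831 0.2827 0.2824 0.2821 0.2818
 0.2815 0.2812 0.2809 0.2833 0.2829]
0.28267197259629306 [0.2814 0.281  0.2807 0.2831 0.2828 0.2825 0.2821 0.2818 0.2815 0.2839
 0.2808 0.2832 0.2829 0.2826 0.2849 0.2846 0.2843 0.284 ]
```

View pics/b0.png

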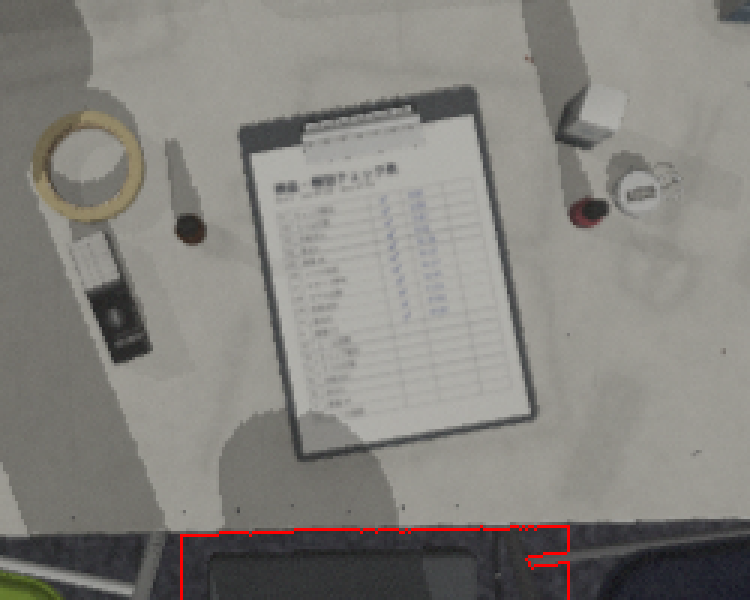

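Run:
```python
from h import *
p=np.load('top0.npz')['p']
for t in(75,85,95):
    r,b=board(p,y1=338,thr=t);print(r,b.round(1).tolist())
# neighbours: crop offset (230,170) scale 3
P=lambda u,v,z:cast("top",[(230+u/3,170+v/3)],z)[0].round(3)
print("bottleL top",P(190,229,.074),"bottleR",P(597,209,.074),"tapeR",P(143,165,.025),"cartonL",P(150,350,.034),P(115,362,.034),P(112,235,.034),"cartonR top",P(585,85,.117),P(628,95,.117),P(570,115,.117),P(560,140,0))
```

```text
((654.9862060546875, -10.089096069335938), (32.19267654418945, 221.13189697265625), 5.973594665527344) [[627.5, 98.19999694824219], [650.5, -121.69999694824219], [682.5, -118.4000015258789], [659.5, 101.5999984741211]]
((513.9463500976562, -31.482498168945312), (314.3638916015625, 224.63243103027344), 8.779998779296875) [[341.5, 55.5], [375.79998779296875, -166.5], [686.4000244140625, -118.5], [652.0999755859375, 103.5]]
((515.089111328125, -31.382095336914062), (316.60467529296875, 225.1536865234375), 8.809892654418945) [[341.3999938964844, 55.599998474121094], [375.8999938964844, -166.89999389648438], [688.7999877929688, -118.4000015258789], [654.2999877929688, 104.0999984741211]]
bottleL top [0.552 0.142 0.074] bottleR [ 0.561 -0.214  0.074] tapeR [0.616 0.188 0.025] cartonL [0.447 0.183 0.034] [0.437 0.215 0.034] [0.551 0.216 0.034] cartonR top [ 0.663 -0.199  0.117] [ 0.653 -0.235  0.117] [ 0.637 -0.185  0.117] [ 0.633 -0.198  0.   ]
```

```bash
cat >> h.py <<'E'
from scipy.spatial.transform import Rotation as Ro
def move(x,y,z,h):
    "slide cm, turn rad from the present pose to TCP x,y,z with tool x heading h deg"
    s=ctrl.get_state();R=Ro.from_quat(s['tcp_rot']).as_matrix()
    h0=np.degrees(np.arctan2(R[1,0],R[0,0]))
    print('t',s['time'],'pos',np.round(s['eef_pos'],4),'head',round(h0%360,2),'F',np.round(s['contact_force'],1))
    print('slide',np.round(100*R.T@(np.array([x,y,z])-s['eef_pos']),2),'turn',round(-np.radians((h-h0+180)%360-180),3))
E
python3 - <<'E'
from h import *
a=np.radians(8.8);c=np.array([.5145,-.0315])+.173*np.array([np.cos(a),np.sin(a)]);print(c)
move(*c,.15,188.8)
print(cast("top",[(305,162),(340,162),(390,157),(305,100)],0))
d=np.load('top0.npz')['d'];print([float(d[v,u]) for u,v in((333,120),(300,102),(345,157),(345,175))])
E
```

```text
[ 0.68546351 -0.00503345]
t 0.1 pos [0.3004 0.6038 0.23  ] head 153.54 F [0.1 0.1 0. ]
slide [-61.6  -37.33   8.07] turn -0.615
[[ 0.79641678  0.11035476  0.        ]
 [ 0.79391976  0.0115568   0.        ]
 [ 0.80477627 -0.12993736  0.        ]
 [ 0.97693793  0.1067629   0.        ]]
[1.2664927244186401, 1.2797249555587769, 1.3145413398742676, 1.312800645828247]
```

```bash
python3 -m inch '[{"slide":[-61.6,-37.3,4],"turn":-0.615,"grip":4},{"slide":[-61.6,-37.3,4],"turn":-0.615,"grip":4},{"slide":[-61.6,-37.3,4],"turn":-0.615,"grip":4},{"slide":[-61.6,-37.3,4],"turn":-0.615,"grip":4},{"slide":[-61.6,-37.3,4],"turn":-0.615,"grip":4},{"slide":[-61.6,-37.3,4],"turn":-0.615,"grip":4},{"slide":[-61.6,-37.3,4],"turn":-0.615,"grip":4},{"slide":[-61.6,-37.3,4],"turn":-0.615,"grip":4},{"slide":[-61.6,-37.3,4],"turn":-0.615,"grip":4},{"slide":[-61.6,-37.3,4],"turn":-0.615,"grip":4},{"slide":[-61.6,-37.3,4],"turn":-0.615,"grip":4},{"slide":[-61.6,-37.3,4],"turn":-0.615,"grip":4},{"slide":[-61.6,-37.3,4],"turn":-0.615,"grip":4},{"slide":[-61.6,-37.3,4],"turn":-0.615,"grip":4},{"slide":[-61.6,-37.3,4],"turn":-0.615,"grip":4},{"slide":[-61.6,-37.3,4],"turn":-0.615,"grip":4},{"slide":[-61.6,-37.3,8],"turn":-0.615,"grip":4},{"slide":[-61.6,-37.3,8],"turn":-0.615,"grip":4},{"slide":[-61.6,-37.3,8],"turn":-0.615,"grip":4},{"slide":[-61.6,-37.3,8],"turn":-0.615,"grip":4}]'; python3 -c "
from h import *
move(.6855,-.0050,.02,188.8)"
```

```text
time: 2.1
eef_pos: [0.6864, -0.0033, 0.1529]
tcp_rot: [-0.077, 0.997, -0.0, 0.001]
contact_force: [-0.6, 0.2, 0.8]
opening: 0.47
finger_force: 0.0
t 2.1 pos [ 0.6864 -0.0033  0.1529] head 188.84 F [-0.6  0.2  0.8]
slide [ 0.14 -0.15 13.29] turn 0.001
```

```bash
python3 -m inch '[{"slide":[0,-0.1,4],"turn":0,"grip":4},{"slide":[0,-0.1,8],"turn":0,"grip":4},{"slide":[0,-0.1,11],"turn":0,"grip":4},{"slide":[0,-0.1,12.5],"turn":0,"grip":4},{"slide":[0,-0.1,13.3],"turn":0,"grip":4},{"slide":[0,-0.1,13.3],"turn":0,"grip":4},{"slide":[0,-0.1,13.3],"turn":0,"grip":4}]'; python3 -c "
from h import *
move(.6855,-.0050,.005,188.8)
p,d=ctrl.read_camera('side')
cv2.imwrite('pics/s1.png',cv2.resize(p[150:350,250:500,::-1],None,fx=3,fy=3,interpolation=cv2.INTER_CUBIC))"
```

```text
time: 2.8
eef_pos: [0.6878, -0.0052, 0.0207]
tcp_rot: [-0.077, 0.997, -0.0, 0.002]
contact_force: [-0.0, -0.4, 0.4]
opening: 0.467
finger_force: 0.0
t 2.8 pos [ 0.6878 -0.0052  0.0207] head 188.79 F [-0.  -0.4  0.4]
slide [0.23 0.06 1.57] turn -0.0
```

View pics/s1.png

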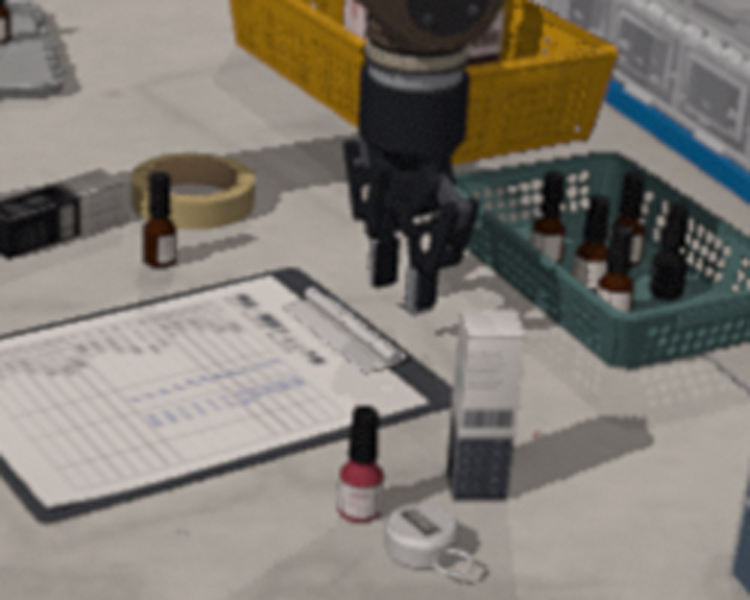

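```bash
python3 -c "
from h import *
for z in (.01,.02,.025,.03,.035): print(z,cast('side',[(390.3,253.3),(378,233+12)],z).round(4).tolist())
"
```

```text
0.01 [[0.7053, -0.0067, 0.01], [0.6964, 0.0377, 0.01]]
0.02 [[0.6963, -0.0235, 0.02], [0.6876, 0.0202, 0.02]]
0.025 [[0.6918, -0.0319, 0.025], [0.6832, 0.0114, 0.025]]
0.03 [[0.6874, -0.0403, 0.03], [0.6788, 0.0027, 0.03]]
0.035 [[0.6829, -0.0487, 0.035], [0.6744, -0.0061, 0.035]]
```

```bash
python3 -m inch '[{"slide":[0,0,0.8],"turn":0,"grip":4},{"slide":[0,0,1.5],"turn":0,"grip":4},{"slide":[0,0,1.5],"turn":0,"grip":4},{"slide":[0.5,0,1.5],"turn":0,"grip":4},{"slide":[1.0,0,1.5],"turn":0,"grip":4},{"slide":[1.3,0,1.5],"turn":0,"grip":4},{"slide":[1.6,0,1.5],"turn":0,"grip":4},{"slide":[1.9,0,1.5],"turn":0,"grip":4},{"slide":[2.2,0,1.5],"turn":0,"grip":4},{"slide":[2.5,0,1.5],"turn":0,"grip":4}]'; python3 -c "
from h import *
move(.549,-.041,.005,180)
r,b=board(ctrl.read_camera('top')[0],y1=342,thr=90);print(r,b.round(1).tolist())"
```

```text
time: 3.85
eef_pos: [0.6616, -0.0089, 0.0036]
tcp_rot: [-0.077, 0.997, -0.0, 0.0]
contact_force: [1.1, 0.2, 0.1]
opening: 0.47
finger_force: 0.7
t 3.85 pos [ 0.6616 -0.0089  0.0036] head 188.78 F [1.1 0.2 0.1]
slide [11.61 -1.45 -0.15] turn 0.153
((503.16632080078125, -23.339614868164062), (287.8117980957031, 418.0896301269531), 88.58491516113281) [[290.6000061035156, -162.0], [708.5999755859375, -172.39999389648438], [715.7000122070312, 115.4000015258789], [297.70001220703125, 125.69999694824219]]
```

```bash
python3 -m inch '[{"slide":[0.5,-0.1,-0.1],"turn":0.006,"grip":4},{"slide":[1.0,-0.2,-0.1],"turn":0.013,"grip":4},{"slide":[1.5,-0.3,-0.1],"turn":0.02,"grip":4},{"slide":[2.0,-0.39,-0.1],"turn":0.026,"grip":4},{"slide":[2.5,-0.48,-0.1],"turn":0.033,"grip":4},{"slide":[3.0,-0.56,-0.1],"turn":0.04,"grip":4},{"slide":[3.5,-0.64,-0.1],"turn":0.046,"grip":4},{"slide":[4.0,-0.72,-0.1],"turn":0.053,"grip":4},{"slide":[4.5,-0.8,-0.1],"turn":0.06,"grip":4},{"slide":[5.0,-0.87,-0.1],"turn":0.066,"grip":4},{"slide":[5.5,-0.93,-0.1],"turn":0.073,"grip":4},{"slide":[6.0,-1.0,-0.1],"turn":0.08,"grip":4},{"slide":[6.5,-1.05,-0.1],"turn":0.086,"grip":4},{"slide":[7.0,-1.1,-0.1],"turn":0.092,"grip":4}]'; python3 -c "
from h import *
move(.549,-.041,.005,180)
p,d=ctrl.read_camera('top');np.savez('t2.npz',p=p)
cv2.imwrite('pics/t2.png',cv2.resize(p[170:370,230:480,::-1],None,fx=3,fy=3,interpolation=cv2.INTER_CUBIC))"
```

```text
time: 5.3
eef_pos: [0.5939, -0.0306, 0.0046]
tcp_rot: [-0.03, 1.0, -0.0, 0.0]
contact_force: [4.0, 0.3, 3.0]
opening: 0.47
finger_force: 2.6
t 5.3 pos [ 0.5939 -0.0306  0.0046] head 183.48 F [4.  0.3 3. ]
slide [ 4.55 -0.76 -0.04] turn 0.061
```

View pics/t2.png

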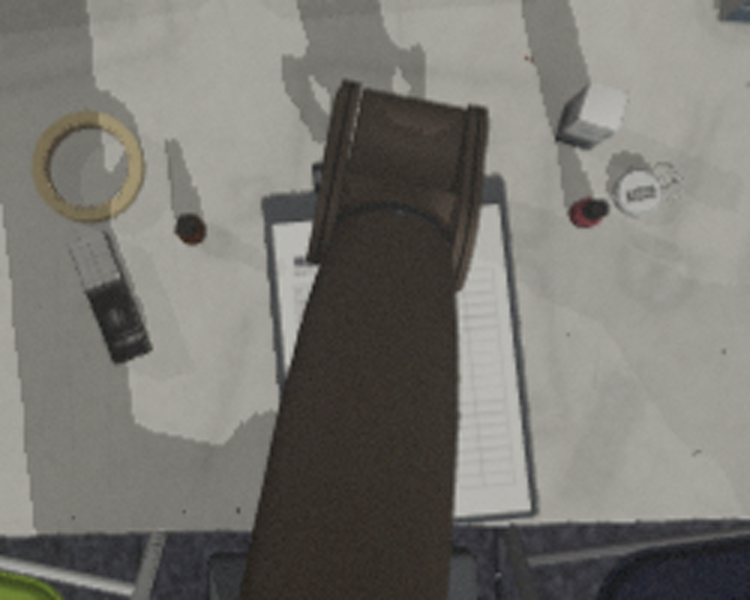

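```bash
python3 -m inch '[{"slide":[0.5,-0.1,-0.1],"turn":0.007,"grip":4},{"slide":[1.0,-0.2,-0.1],"turn":0.014,"grip":4},{"slide":[1.5,-0.3,-0.1],"turn":0.022,"grip":4},{"slide":[2.0,-0.4,-0.1],"turn":0.03,"grip":4},{"slide":[2.5,-0.5,-0.1],"turn":0.038,"grip":4},{"slide":[3.0,-0.58,-0.1],"turn":0.046,"grip":4},{"slide":[3.3,-0.65,-0.1],"turn":0.053,"grip":4},{"slide":[3.6,-0.7,-0.1],"turn":0.06,"grip":4},{"slide":[3.6,-0.7,-0.1],"turn":0.06,"grip":4},{"slide":[3.2,-0.7,-0.1],"turn":0.06,"grip":4},{"slide":[2.6,-0.7,-0.1],"turn":0.06,"grip":4},{"slide":[2.0,-0.7,-0.1],"turn":0.06,"grip":4},{"slide":[2.0,-0.7,-5.1],"turn":0.06,"grip":4},{"slide":[2.0,-0.7,-10.1],"turn":0.06,"grip":4},{"slide":[2.0,-0.7,-15.1],"turn":0.06,"grip":4},{"slide":[2.0,-0.7,-15.1],"turn":0.06,"grip":4}]'; python3 -m inch '[{"slide":[0,5,0],"turn":0,"grip":4},{"slide":[0,10,0],"turn":0,"grip":4},{"slide":[0,15,0],"turn":0,"grip":4},{"slide":[0,20,0],"turn":0,"grip":4},{"slide":[0,25,0],"turn":0,"grip":4},{"slide":[0,30,0],"turn":0,"grip":4},{"slide":[0,35,0],"turn":0,"grip":4},{"slide":[0,35,0],"turn":0,"grip":4},{"slide":[0,35,0],"turn":0,"grip":4}]';  python3 -c "
from h import *
move(.549,-.041,.005,180)
p,d=ctrl.read_camera('top');np.savez('t3.npz',p=p)
cv2.imwrite('pics/t3.png',cv2.resize(p[200:400,230:480,::-1],None,fx=3,fy=3,interpolation=cv2.INTER_NEAREST))"
```

```text
time: 6.95
eef_pos: [0.5802, -0.0397, 0.1648]
tcp_rot: [-0.001, 1.0, -0.002, 0.008]
contact_force: [0.2, -0.3, 0.6]
opening: 0.47
finger_force: 0.0
time: 7.85
eef_pos: [0.5735, 0.3126, 0.1544]
tcp_rot: [-0.002, 1.0, -0.0, -0.001]
contact_force: [0.4, -0.8, -0.6]
opening: 0.471
finger_force: 0.0
t 7.85 pos [0.5735 0.3126 0.1544] head 180.22 F [ 0.4 -0.8 -0.6]
slide [  2.57 -35.34  14.97] turn 0.004
```

View pics/t3.png

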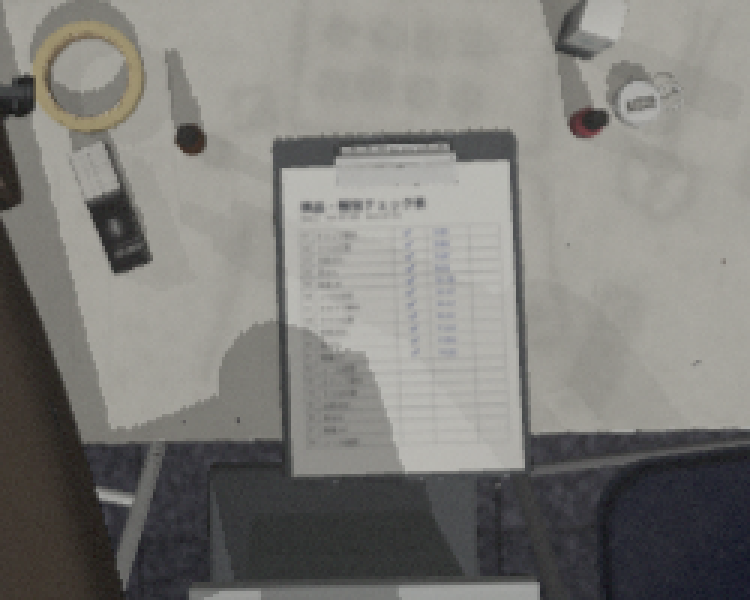

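```bash
cat >> h.py <<'E'
def sub(g,u,v,du,dv,n=6):
    "subpixel light-to-dark crossing walking from (u,v) along (du,dv)"
    k=np.arange(0,2*n+1,.1);q=cv2.remap(g,np.float32([u+du*k]),np.float32([v+dv*k]),1)[0]
    gr=np.gradient(cv2.GaussianBlur(q[None],(15,1),0)[0]);i=np.argmin(gr);return u+du*k[i],v+dv*k[i]
def meas(p,top,L,R,rows,cols):
    g=np.float32(cv2.cvtColor(p,cv2.COLOR_RGB2GRAY))
    def fit(uv,ax,z=.003):
        w=cast("top",uv,z)[:,:2];f=np.polyfit(w[:,1-ax],w[:,ax],1)
        res=w[:,ax]-np.polyval(f,w[:,1-ax]);k=abs(res-np.median(res))<.002
        f=np.polyfit(w[k,1-ax],w[k,ax],1);return f,np.std(res[k]),k.sum()
    T=fit([sub(g,c,top-6,0,1) for c in cols],0)
    l=fit([sub(g,L-6+(r-rows[0])*.075,r,1,0) for r in rows],1); r_=fit([sub(g,R+6+(r-rows[0])*.045,r,-1,0) for r in rows],1)
    E=fit([sub(g,c,336,0,1) for c in list(range(270,315,3))+list(range(418,470,3))],0,0)
    for n,(f,s,k) in zip("TLRE",(T,l,r_,E)): print(n,'slope deg',np.degrees(np.arctan(f[0])).round(2),f[1].round(4),s.round(4),k)
    xm=np.mean([np.polyval(l[0],.45),np.polyval(r_[0],.45)]);print('mid y',xm,'width',np.polyval(l[0],.45)-np.polyval(r_[0],.45))
    xt=np.polyval(T[0],xm);xe=np.polyval(E[0],xm);print('clip end x',xt,'edge',xe,'overhang',xe-(xt-.3155))
E
python3 - <<'E'
from h import *
p=np.load('t3.npz')['p']
meas(p,244,321.5,402.5,range(255,335,4),range(326,340,2) and list(range(325,341,2))+list(range(384,400,2)))
g=np.float32(cv2.cvtColor(p,cv2.COLOR_RGB2GRAY))
uv=[sub(g,c,352,0,1,5) for c in range(335,400,5)];w=cast("top",uv,.003);print('paper foot',w[:,0].round(4))
uv=[sub(g,c,364,0,-1,5) for c in range(335,400,5)];w=cast("top",uv,.003);print('foot',w[:,0].round(4))
E
```

```text
T slope deg -0.92 0.5591 0.0009 16
L slope deg 0.79 0.0659 0.0006 20
R slope deg 0.55 -0.1586 0.0006 20
E slope deg 0.05 0.2828 0.001 30
mid y -0.04113322934638531 width 0.22635910921300856
clip end x 0.5597264972738006 edge 0.28274230703126707 overhang 0.038515809757466435
paper foot [0.249  0.2505 0.2505 0.2502 0.2501 0.2501 0.2495 0.2514 0.2513 0.251
 0.251  0.2507 0.2506]
foot [0.2398 0.2377 0.2419 0.2368 0.2421 0.2415 0.2361 0.2465 0.2436 0.2325
 0.2427 0.2319 0.2396]
```

```bash
python3 -m inch '[{"slide":[-1.2,-5,0],"turn":-0.01,"grip":4},{"slide":[-1.2,-10,0],"turn":-0.01,"grip":4},{"slide":[-1.2,-15,0],"turn":-0.01,"grip":4},{"slide":[-1.2,-20,0],"turn":-0.01,"grip":4},{"slide":[-1.2,-25,0],"turn":-0.01,"grip":4},{"slide":[-1.2,-30,0],"turn":-0.01,"grip":4},{"slide":[-1.2,-35,0],"turn":-0.01,"grip":4},{"slide":[-1.2,-35,0],"turn":-0.01,"grip":4},{"slide":[-1.2,-35,5],"turn":-0.01,"grip":4},{"slide":[-1.2,-35,10],"turn":-0.01,"grip":4},{"slide":[-1.2,-35,13.5],"turn":-0.01,"grip":4},{"slide":[-1.2,-35,13.5],"turn":-0.01,"grip":4},{"slide":[-1.2,-35,13.5],"turn":-0.01,"grip":4}]' >/dev/null;  python3 -c "
from h import *
move(.562,-.039,.005,180.5)
move(.549,-.041,.005,179.4)"
```

```text
t 9.2 pos [ 0.5861 -0.039   0.0204] head 180.58 F [ 0.7 -0.5  1.9]
slide [2.41 0.03 1.54] turn 0.001
t 9.2 pos [ 0.5861 -0.039   0.0204] head 180.58 F [ 0.7 -0.5  1.9]
slide [ 3.71 -0.16  1.55] turn 0.021
```

```bash
python3 -m inch '[{"slide":[0,0,1.0],"turn":0,"grip":4},{"slide":[0,0,1.5],"turn":0,"grip":4},{"slide":[0.6,0,1.5],"turn":0,"grip":4},{"slide":[1.2,0,1.5],"turn":0,"grip":4},{"slide":[1.8,0,1.5],"turn":0,"grip":4},{"slide":[2.2,0,1.5],"turn":0,"grip":4},{"slide":[2.5,0,1.5],"turn":0,"grip":4},{"slide":[2.7,-0.03,1.5],"turn":0.003,"grip":4},{"slide":[2.9,-0.06,1.5],"turn":0.007,"grip":4},{"slide":[3.1,-0.09,1.5],"turn":0.011,"grip":4},{"slide":[3.3,-0.12,1.5],"turn":0.015,"grip":4},{"slide":[3.5,-0.15,1.5],"turn":0.019,"grip":4},{"slide":[3.7,-0.17,1.5],"turn":0.023,"grip":4},{"slide":[3.7,-0.17,1.5],"turn":0.023,"grip":4},{"slide":[3.7,-0.17,1.5],"turn":0.023,"grip":4}]';  python3 -m inch '[{"slide":[-0.5,0,0],"turn":0,"grip":4},{"slide":[-1.2,0,0],"turn":0,"grip":4},{"slide":[-2,0,0],"turn":0,"grip":4},{"slide":[-2,0,-5],"turn":0,"grip":4},{"slide":[-2,0,-10],"turn":0,"grip":4},{"slide":[-2,0,-15],"turn":0,"grip":4},{"slide":[-2,5,-15],"turn":0,"grip":4},{"slide":[-2,10,-15],"turn":0,"grip":4},{"slide":[-2,15,-15],"turn":0,"grip":4},{"slide":[-2,20,-15],"turn":0,"grip":4},{"slide":[-2,25,-15],"turn":0,"grip":4},{"slide":[-2,30,-15],"turn":0,"grip":4},{"slide":[-2,35,-15],"turn":0,"grip":4},{"slide":[-2,35,-15],"turn":0,"grip":4},{"slide":[-2,35,-15],"turn":0,"grip":4}]' | head -2;  python3 -c "
from h import *
p,d=ctrl.read_camera('top');np.savez('t4.npz',p=p)
cv2.imwrite('pics/t4.png',cv2.resize(p[200:400,230:480,::-1],None,fx=3,fy=3,interpolation=cv2.INTER_NEAREST))
meas(p,248,321.5,402.5,range(258,335,4),list(range(325,341,2))+list(range(384,400,2)))
move(.5,0,.15,180)"
```

```text
time: 10.7
eef_pos: [0.5497, -0.0409, 0.0056]
tcp_rot: [0.006, 1.0, -0.0, 0.0]
contact_force: [1.4, -0.9, 1.2]
opening: 0.467
finger_force: 1.0
time: 12.2
eef_pos: [0.5732, 0.3103, 0.1546]
T slope deg -0.2 0.5528 0.0007 13
L slope deg 0.19 0.0703 0.0007 20
R slope deg 0.24 -0.156 0.0006 20
E slope deg 0.02 0.2828 0.0008 33
mid y -0.041176809756842916 width 0.22590457022687813
clip end x 0.5529499465623037 edge 0.2828121870719363 overhang 0.04536224050963261
t 12.25 pos [0.5734 0.3091 0.1547] head 179.37 F [-0.5  0.1 -0.4]
slide [  7.   -30.98   0.5 ] turn -0.011
```

View pics/t4.png

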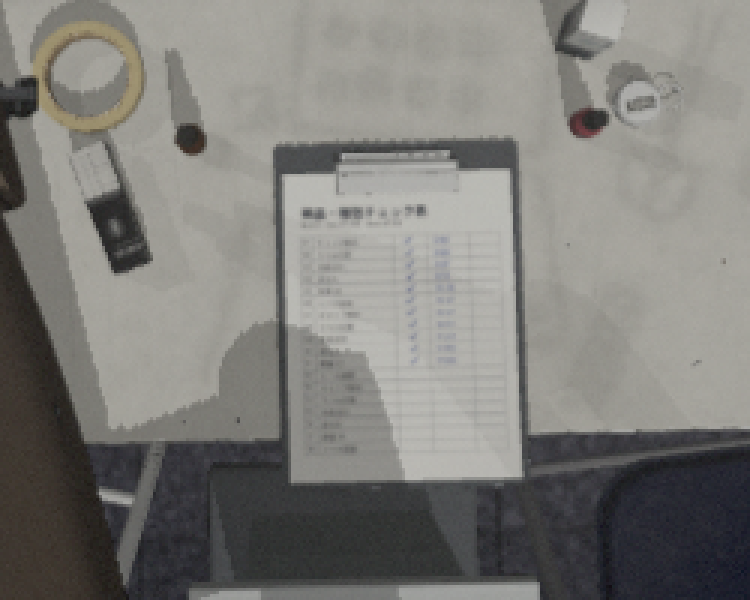

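Board is nearly square (about 0.2°) with an overhang of about 45 mm, and the neighbours haven't moved. One last push of 4.6 mm.

```bash
python3 -m inch '[{"slide":[0,-5,0],"turn":0,"grip":4},{"slide":[0,-10,0],"turn":0,"grip":4},{"slide":[0,-15,0],"turn":0,"grip":4},{"slide":[0,-20,0],"turn":0,"grip":4},{"slide":[0,-25,0],"turn":0,"grip":4},{"slide":[0,-30,0],"turn":0,"grip":4},{"slide":[0,-35,0],"turn":0,"grip":4},{"slide":[0,-35,0],"turn":0,"grip":4},{"slide":[0,-35,5],"turn":0,"grip":4},{"slide":[0,-35,10],"turn":0,"grip":4},{"slide":[0,-35,13.5],"turn":0,"grip":4},{"slide":[0,-35,14.8],"turn":0,"grip":4},{"slide":[0,-35,14.8],"turn":0,"grip":4},{"slide":[0,-35,14.8],"turn":0,"grip":4}]' >/dev/null;  python3 -c "
from h import *
move(.5451,-.041,.005,179.1)"
```

```text
t 13.65 pos [ 0.5708 -0.0415  0.009 ] head 179.3 F [ 0.3 -0.6  0.9]
slide [2.57 0.02 0.4 ] turn 0.003
```

```bash
python3 -m inch '[{"slide":[0.5,0,0.1],"turn":0.0,"grip":4},{"slide":[1.0,0,0.1],"turn":0.0,"grip":4},{"slide":[1.5,0,0.1],"turn":0.0,"grip":4},{"slide":[1.8,0,0.1],"turn":0.0,"grip":4},{"slide":[2.0,0,0.1],"turn":0.001,"grip":4},{"slide":[2.2,0,0.1],"turn":0.002,"grip":4},{"slide":[2.4,0,0.1],"turn":0.004,"grip":4},{"slide":[2.5,0,0.1],"turn":0.005,"grip":4},{"slide":[2.5,0,0.1],"turn":0.005,"grip":4},{"slide":[2.5,0,0.1],"turn":0.005,"grip":4}]'
```

```text
time: 14.65
eef_pos: [0.5449, -0.0408, 0.0067]
tcp_rot: [0.008, 1.0, -0.0, 0.0]
contact_force: [0.3, -0.2, 3.5]
opening: 0.469
finger_force: 1.5
```

```bash
python3 -m inch '[{"slide":[-0.5,0,0],"turn":0,"grip":4},{"slide":[-1.2,0,0],"turn":0,"grip":4},{"slide":[-2,0,0],"turn":0,"grip":4},{"slide":[-2,0,-5],"turn":0,"grip":4},{"slide":[-2,0,-10],"turn":0,"grip":4},{"slide":[-2,0,-15],"turn":0,"grip":4},{"slide":[-2,5,-15],"turn":0,"grip":4},{"slide":[-2,10,-15],"turn":0,"grip":4},{"slide":[-2,15,-15],"turn":0,"grip":4},{"slide":[-2,20,-15],"turn":0,"grip":4},{"slide":[-2,25,-15],"turn":0,"grip":4},{"slide":[-2,30,-15],"turn":0,"grip":4},{"slide":[-2,35,-15],"turn":0,"grip":4},{"slide":[-2,35,-15],"turn":0,"grip":4},{"slide":[-2,35,-15],"turn":0,"grip":4}]' | head -2;  python3 -c "
from h import *
p,d=ctrl.read_camera('top');np.savez('t5.npz',p=p)
cv2.imwrite('pics/t5.png',cv2.resize(p[200:400,230:480,::-1],None,fx=3,fy=3,interpolation=cv2.INTER_NEAREST))
meas(p,250,321.5,402.5,range(258,335,4),list(range(325,341,2))+list(range(384,400,2)))
g=np.float32(cv2.cvtColor(p,cv2.COLOR_RGB2GRAY))
w=cast('top',[sub(g,c,355,0,1,5) for c in range(335,400,5)],.003);print('paper foot',w[:,0].round(4))
"
```

```text
time: 16.15
eef_pos: [0.5692, 0.3098, 0.155]
T slope deg 0.95 0.554 0.0012 6
L slope deg 0.16 0.0702 0.0006 20
R slope deg 0.3 -0.1569 0.0006 20
E slope deg 0.05 0.2829 0.0008 33
mid y -0.041576785393947276 width 0.22604384018292784
clip end x 0.5533282448519343 edge 0.2828361656857192 overhang 0.045007920833784854
paper foot [0.2567 0.2562 0.254  0.2556 0.2418 0.2549 0.2522 0.2522 0.2543 0.2486
 0.2537 0.2488 0.2343]
```

View pics/t5.png

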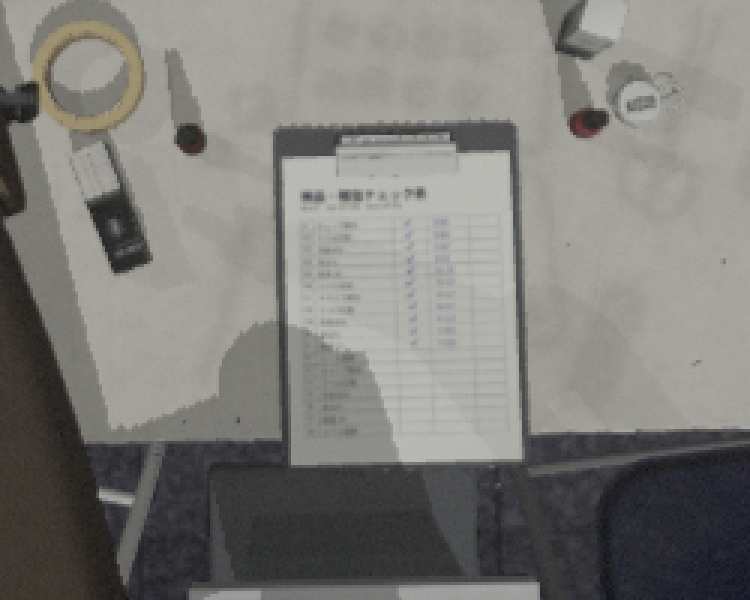

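```bash
python3 - <<'E'
from h import *
p=np.load('t5.npz')['p']
meas(p,242,321.5,402.5,range(258,335,4),list(range(325,341,2))+list(range(384,400,2)))
E
python3 -m inch '[{"slide":[0,-5,0],"turn":0,"grip":4},{"slide":[0,-10,0],"turn":0,"grip":4},{"slide":[0,-15,0],"turn":0,"grip":4},{"slide":[0,-20,0],"turn":0,"grip":4},{"slide":[-1,-25,0],"turn":0,"grip":4},{"slide":[-1.5,-30,0],"turn":0,"grip":4},{"slide":[-2,-35,0],"turn":0,"grip":4},{"slide":[-2,-35,0],"turn":0,"grip":4},{"slide":[-2,-35,5],"turn":0,"grip":4},{"slide":[-2,-35,10],"turn":0,"grip":4},{"slide":[-2,-35,13.5],"turn":0,"grip":4},{"slide":[-2,-35,14.5],"turn":0,"grip":4},{"slide":[-2,-35,14.5],"turn":0,"grip":4},{"slide":[-2,-35,14.5],"turn":0,"grip":4},{"slide":[-2,-35,14.5],"turn":0,"grip":4}]' >/dev/null;  python3 -c "
from h import *
move(.5451,-.041,.0025,179.1)"
```

```text
T slope deg -0.12 0.5687 0.0006 15
L slope deg 0.16 0.0702 0.0006 20
R slope deg 0.3 -0.1569 0.0006 20
E slope deg 0.05 0.2829 0.0008 33
mid y -0.041576785393947276 width 0.22604384018292784
clip end x 0.5688199690894427 edge 0.2828361656857192 overhang 0.029516196596276523
t 17.7 pos [ 0.5866 -0.0419  0.0142] head 179.03 F [ 0.1 -0.1 -0.4]
slide [4.15 0.02 1.15] turn -0.001
```

```bash
python3 -m inch '[{"slide":[0,0,0.6],"turn":0,"grip":4},{"slide":[0,0,1.1],"turn":0,"grip":4},{"slide":[0,0,1.1],"turn":0,"grip":4},{"slide":[0.5,0,1.1],"turn":0,"grip":4},{"slide":[1.0,0,1.1],"turn":0.0,"grip":4},{"slide":[1.5,0,1.1],"turn":0.0,"grip":4},{"slide":[1.9,0,1.1],"turn":0.0,"grip":4},{"slide":[2.3,0,1.1],"turn":0.0,"grip":4},{"slide":[2.6,0,1.1],"turn":0.0,"grip":4}]';python3 -m inch '[{"slide":[0.3,0,0],"turn":0,"grip":4},{"slide":[0.6,0,0],"turn":0,"grip":4},{"slide":[0.9,0,0],"turn":0,"grip":4},{"slide":[1.1,0,0],"turn":0.0,"grip":4},{"slide":[1.3,0,0],"turn":0.0,"grip":4},{"slide":[1.4,0,0],"turn":0.0,"grip":4},{"slide":[1.4,0,0],"turn":0.0,"grip":4}]';python3 -c "
from h import *
p,d=ctrl.read_camera('top')
meas(p,250,321.5,402.5,range(262,335,4),list(range(325,330,1))+list(range(394,400,1)))"
```

```text
time: 18.6
eef_pos: [0.5585, -0.0411, 0.0007]
tcp_rot: [0.008, 1.0, -0.0, 0.001]
contact_force: [2.4, -0.2, -0.4]
opening: 0.47
finger_force: 0.9
time: 19.3
eef_pos: [0.5445, -0.0408, 0.0005]
tcp_rot: [0.008, 1.0, -0.0, 0.0]
contact_force: [2.4, -1.1, 2.3]
opening: 0.47
finger_force: 1.6
T slope deg 0.94 0.539 0.0011 8
L slope deg 5.18 0.0302 0.0009 4
R slope deg -0.59 -0.1479 0.0006 19
E slope deg 0.02 0.2829 0.0008 33
mid y -0.04077390018150295 width 0.2235250926905174
clip end x 0.5383454632741014 edge 0.2828473547861828 overhang 0.06000189151208141
```

```bash
python3 -m inch '[{"slide":[-0.2,0,-0.2],"turn":0,"grip":4},{"slide":[-0.4,0,-1],"turn":0,"grip":4},{"slide":[-1,0,-3],"turn":0,"grip":4},{"slide":[-2,0,-5],"turn":0,"grip":4},{"slide":[-2,0,-10],"turn":0,"grip":4},{"slide":[-2,0,-15],"turn":0,"grip":4},{"slide":[-2,5,-15],"turn":0,"grip":4},{"slide":[-2,10,-15],"turn":0,"grip":4},{"slide":[-2,15,-15],"turn":0,"grip":4},{"slide":[-2,20,-15],"turn":0,"grip":4},{"slide":[-2,25,-15],"turn":0,"grip":4},{"slide":[-2,30,-15],"turn":0,"grip":4},{"slide":[-2,35,-15],"turn":0,"grip":4},{"slide":[-2,35,-15],"turn":0,"grip":4},{"slide":[-2,35,-15],"turn":0,"grip":4}]' | head -2;  python3 -c "
from h import *
p,d=ctrl.read_camera('top');np.savez('t6.npz',p=p)
cv2.imwrite('pics/t6.png',cv2.resize(p[200:400,230:480,::-1],None,fx=3,fy=3,interpolation=cv2.INTER_NEAREST))
for t in (246,250,253):meas(p,t,321.5,402.5,range(262,335,4),list(range(325,341,2))+list(range(384,400,2)))
"
```

```text
time: 20.85
eef_pos: [0.5691, 0.3098, 0.1496]
T slope deg 1.0 0.5386 0.0009 14
L slope deg -0.28 0.076 0.0007 19
R slope deg -0.65 -0.1475 0.0006 19
E slope deg 0.05 0.2829 0.0009 29
mid y -0.03936698682495434 width 0.22638767111272895
clip end x 0.5378662270824455 edge 0.28284685395711157 overhang 0.0604806268746661
T slope deg 0.79 0.5383 0.0008 13
L slope deg -0.28 0.076 0.0007 19
R slope deg -0.65 -0.1475 0.0006 19
E slope deg 0.05 0.2829 0.0009 29
mid y -0.03936698682495434 width 0.22638767111272895
clip end x 0.5377586479153498 edge 0.28284685395711157 overhang 0.060588206041761794
T slope deg 0.79 0.5383 0.0008 13
L slope deg -0.28 0.076 0.0007 19
R slope deg -0.65 -0.1475 0.0006 19
E slope deg 0.05 0.2829 0.0009 29
mid y -0.03936698682495434 width 0.22638767111272895
clip end x 0.5377586479153498 edge 0.28284685395711157 overhang 0.060588206041761794
```

View pics/t6.png

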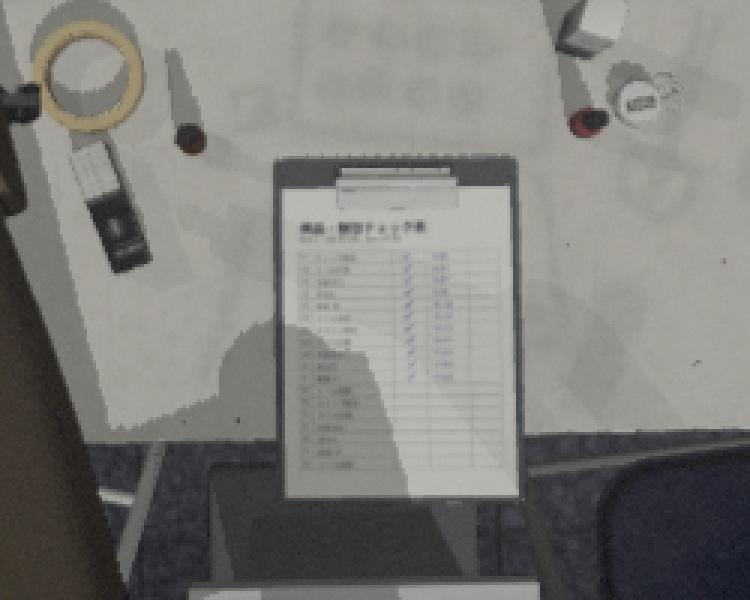

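```bash
python3 -c "
from h import *
move(.457,-.0395,.03,179.5)"
```

```text
t 20.9 pos [0.5695 0.3087 0.1497] head 179.08 F [0.1 0.  0.5]
slide [ 10.67 -34.98  12.04] turn -0.007
```

```bash
python3 -m inch '[{"slide":[1.5,-5,0],"turn":0,"grip":4},{"slide":[3,-10,0],"turn":-0.007,"grip":4},{"slide":[4.5,-15,0],"turn":-0.007,"grip":4},{"slide":[6,-20,0],"turn":-0.007,"grip":4},{"slide":[7.5,-25,0],"turn":-0.007,"grip":4},{"slide":[9,-30,0],"turn":-0.007,"grip":4},{"slide":[10.7,-35,0],"turn":-0.007,"grip":4},{"slide":[10.7,-35,0],"turn":-0.007,"grip":4},{"slide":[10.7,-35,5],"turn":-0.007,"grip":4},{"slide":[10.7,-35,10],"turn":-0.007,"grip":4},{"slide":[10.7,-35,12],"turn":-0.007,"grip":4},{"slide":[10.7,-35,12],"turn":-0.007,"grip":4},{"slide":[10.7,-35,12],"turn":-0.007,"grip":4},{"slide":[10.7,-35,12],"turn":-0.007,"grip":4}]' >/dev/null;  python3 -c "
from h import *
move(.485,-.0395,.0015,179.8)"
```

```text
t 22.3 pos [ 0.4589 -0.0402  0.0323] head 179.39 F [0.4 0.6 0.3]
slide [-2.6   0.1   3.09] turn -0.007
```

```bash
python3 -m inch '[{"slide":[0,0,1.5],"turn":0,"grip":4},{"slide":[0,0,2.5],"turn":0,"grip":4},{"slide":[0,0,2.95],"turn":0,"grip":4},{"slide":[0,0,2.95],"turn":0,"grip":4},{"slide":[0,0,2.95],"turn":0,"grip":4}]'; python3 -m inch '[{"slide":[-0.4,0,0],"turn":-0.002,"grip":4},{"slide":[-0.8,0,0],"turn":-0.003,"grip":4},{"slide":[-1.2,0,0],"turn":-0.005,"grip":4},{"slide":[-1.5,0,0],"turn":-0.006,"grip":4},{"slide":[-1.8,0,0],"turn":-0.007,"grip":4},{"slide":[-2.1,0,0],"turn":-0.007,"grip":4},{"slide":[-2.3,0,0],"turn":-0.007,"grip":4},{"slide":[-2.5,0,0],"turn":-0.007,"grip":4},{"slide":[-2.5,0,0],"turn":-0.007,"grip":4}]';python3 -c "
from h import *
p,d=ctrl.read_camera('top');np.savez('t7.npz',p=p)
cv2.imwrite('pics/t7.png',cv2.resize(p[200:400,230:480,::-1],None,fx=3,fy=3,interpolation=cv2.INTER_NEAREST))
g=np.float32(cv2.cvtColor(p,cv2.COLOR_RGB2GRAY))
uv=[sub(g,c,240,0,1,8) for c in list(range(324,334,2))+list(range(390,400,2))];print(cast('top',uv,.003)[:,0].round(4))
"
```

```text
time: 22.8
eef_pos: [0.4584, -0.0395, 0.0017]
tcp_rot: [0.005, 1.0, -0.0, 0.001]
contact_force: [-0.3, -0.6, 3.4]
opening: 0.465
finger_force: 1.6
time: 23.7
eef_pos: [0.4805, -0.0391, 0.0017]
tcp_rot: [0.001, 1.0, 0.0, -0.003]
contact_force: [-8.7, 0.9, 13.2]
opening: 0.467
finger_force: 6.5
[0.5588 0.5608 0.5607 0.5606 0.5602 0.5235 0.5237 0.5238 0.5231 0.5591]
```

View pics/t7.png

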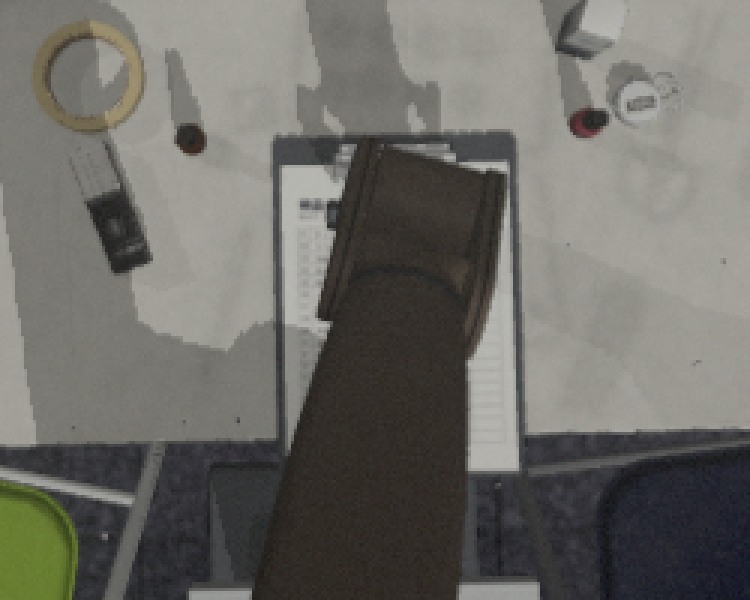

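```bash
python3 -m inch '[{"slide":[-2.5,0,-1],"turn":0,"grip":4},{"slide":[-2.5,0,-5],"turn":0,"grip":4},{"slide":[-6.5,0,-7],"turn":0,"grip":4},{"slide":[-11,0,-7],"turn":0,"grip":4},{"slide":[-11,0,-7],"turn":0,"grip":4},{"slide":[-11,0,-4],"turn":0,"grip":4},{"slide":[-11,0,-2],"turn":0,"grip":4},{"slide":[-11,0,-2],"turn":0,"grip":4},{"slide":[-11,0,-2],"turn":0,"grip":4}]' >/dev/null;  python3 -c "
from h import *
p,d=ctrl.read_camera('top');np.savez('t8.npz',p=p)
g=np.float32(cv2.cvtColor(p,cv2.COLOR_RGB2GRAY))
uv=[sub(g,c,236,0,1,8) for c in list(range(324,334,2))+list(range(390,400,2))];print(cast('top',uv,.003)[:,0].round(4))
p,d=ctrl.read_camera('side')
cv2.imwrite('pics/s8.png',cv2.resize(p[200:300,300:425,::-1],None,fx=6,fy=6,interpolation=cv2.INTER_CUBIC))
move(.56,-.04,.0045,179.8)"
```

```text
[0.5601 0.5608 0.5607 0.5609 0.5604 0.5566 0.5398 0.5619 0.5598 0.5611]
t 24.75 pos [ 0.5933 -0.04    0.0223] head 179.84 F [ 0.1 -0.5  0.8]
slide [ 3.33 -0.01  1.77] turn 0.001
```

View pics/s8.png

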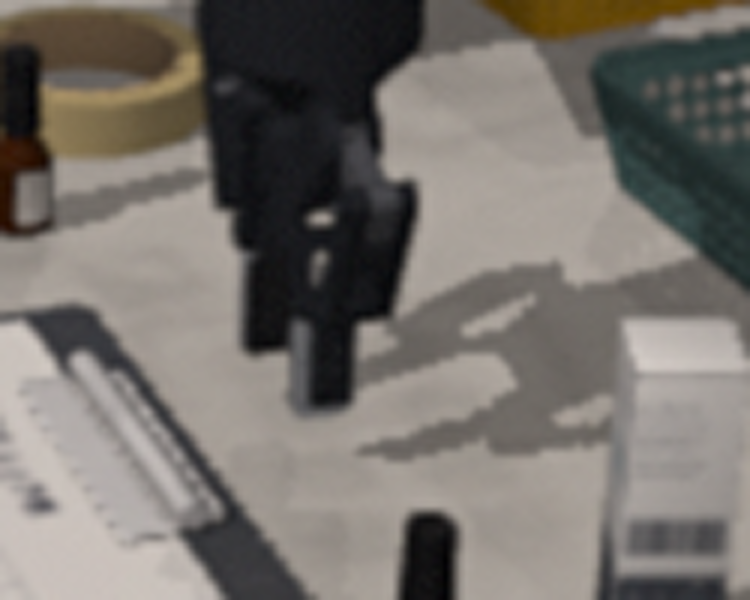

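```bash
python3 -m inch '[{"slide":[0,0,1],"turn":0,"grip":4},{"slide":[0,0,1.7],"turn":0,"grip":4},{"slide":[0,0,1.7],"turn":0,"grip":4},{"slide":[0,0,1.7],"turn":0,"grip":4}]'; python3 -m inch '[{"slide":[0.5,0,0],"turn":0,"grip":4},{"slide":[1,0,0],"turn":0,"grip":4},{"slide":[1.5,0,0],"turn":0,"grip":4},{"slide":[2,0,0],"turn":0,"grip":4},{"slide":[2.4,0,0],"turn":0,"grip":4}]';  python3 -m inch '[{"slide":[0.4,0,0],"turn":0,"grip":4},{"slide":[0.8,0,0],"turn":0,"grip":4},{"slide":[1.2,0,0],"turn":0,"grip":4},{"slide":[1.5,0,0],"turn":0,"grip":4}]';cat >q.py <<'E'
from h import *
p,d=ctrl.read_camera('top')
g=np.float32(cv2.cvtColor(p,cv2.COLOR_RGB2GRAY))
for v in (236,240):
    uv=[sub(g,c,v,0,1,8) for c in list(range(324,334,2))+list(range(390,400,2))];print(cast('top',uv,.003)[:,0].round(4))
move(.5503,-.04,.0045,179.8)
E
python3 q.py
```

```text
time: 25.15
eef_pos: [0.5921, -0.0397, 0.0034]
tcp_rot: [0.001, 1.0, 0.0, -0.0]
contact_force: [0.2, -0.0, -0.0]
opening: 0.47
finger_force: 0.0
time: 25.65
eef_pos: [0.5678, -0.0397, 0.0039]
tcp_rot: [0.001, 1.0, 0.0, -0.0]
contact_force: [0.2, 0.2, -0.3]
opening: 0.469
finger_force: 0.0
time: 26.05
eef_pos: [0.554, -0.0399, 0.0043]
tcp_rot: [0.002, 1.0, -0.0, 0.001]
contact_force: [2.7, -0.7, 0.4]
opening: 0.47
finger_force: 0.7
[0.5557 0.5556 0.5557 0.5572 0.5552 0.5538 0.5704 0.5672 0.5559 0.5563]
[0.5557 0.5556 0.5557 0.5572 0.5552 0.5538 0.554  0.5672 0.5559 0.5563]
t 26.1 pos [ 0.5535 -0.0398  0.0042] head 179.84 F [ 2.2 -0.6  0.6]
slide [ 0.32 -0.02 -0.03] turn 0.001
```

```bash
python3 -m inch '[{"slide":[0.2,0,0],"turn":0,"grip":4},{"slide":[0.4,0,0],"turn":0,"grip":4},{"slide":[0.6,0,0],"turn":0,"grip":4},{"slide":[0.7,0,0],"turn":0,"grip":4},{"slide":[0.7,0,0],"turn":0,"grip":4}]'; python3 q.py
```

```text
time: 26.6
eef_pos: [0.5468, -0.0398, 0.0042]
tcp_rot: [0.001, 1.0, -0.0, 0.0]
contact_force: [1.8, -0.3, 2.7]
opening: 0.467
finger_force: 1.4
[0.5473 0.5497 0.549  0.5486 0.549  0.5371 0.537  0.5471 0.5503 0.5477]
[0.5473 0.5497 0.549  0.5486 0.549  0.5371 0.5287 0.5255 0.5503 0.5477]
t 26.65 pos [ 0.5468 -0.0398  0.0041] head 179.84 F [1.8 0.3 3.4]
slide [-0.35 -0.02 -0.04] turn 0.001
```

```bash
python3 -m inch '[{"slide":[0,0,-0.1],"turn":0,"grip":4},{"slide":[0,0,-0.2],"turn":0,"grip":4},{"slide":[-0.1,0,-0.3],"turn":0,"grip":4}]'; python3 q.py;  python3 -m inch '[{"slide":[-0.1,0,-0.6],"turn":0,"grip":4},{"slide":[-0.3,0,-1.5],"turn":0,"grip":4},{"slide":[-1,0,-5],"turn":0,"grip":4},{"slide":[-1,0,-10],"turn":0,"grip":4},{"slide":[-2,0,-15],"turn":0,"grip":4},{"slide":[-2,5,-15],"turn":0,"grip":4},{"slide":[-2,10,-15],"turn":0,"grip":4},{"slide":[-2,15,-15],"turn":0,"grip":4},{"slide":[-2,20,-15],"turn":0,"grip":4},{"slide":[-2,25,-15],"turn":0,"grip":4},{"slide":[-2,30,-15],"turn":0,"grip":4},{"slide":[-2,35,-15],"turn":0,"grip":4},{"slide":[-2,35,-15],"turn":0,"grip":4},{"slide":[-2,35,-15],"turn":0,"grip":4}]' | head -2;  python3 -c "
from h import *
p,d=ctrl.read_camera('top');np.savez('t9.npz',p=p)
for t in (244,248,251):meas(p,t,321.5,402.5,range(262,335,4),list(range(325,341,2))+list(range(384,400,2)))
"
```

```text
time: 26.95
eef_pos: [0.5461, -0.0394, 0.0061]
tcp_rot: [0.001, 1.0, 0.0, -0.002]
contact_force: [0.1, 0.2, -0.2]
opening: 0.472
finger_force: 0.0
[0.5496 0.5492 0.5471 0.5492 0.5493 0.5733 0.5398 0.5369 0.5501 0.5477]
[0.5496 0.5492 0.5471 0.5492 0.5493 0.5371 0.5398 0.5369 0.5501 0.5477]
t 27.0 pos [ 0.5465 -0.0394  0.0063] head 179.85 F [-0.   0.9  0.4]
slide [-0.38 -0.05  0.18] turn 0.001
time: 28.4
eef_pos: [0.568, 0.3115, 0.1573]
T slope deg 0.28 0.5489 0.0004 13
L slope deg -0.16 0.0749 0.0006 19
R slope deg -0.02 -0.1522 0.0006 19
E slope deg 0.02 0.2828 0.0008 33
mid y -0.03935990353465033 width 0.22607132837711047
clip end x 0.5487170681957138 edge 0.2828214963885311 overhang 0.04960442819281735
T slope deg 0.28 0.5489 0.0004 13
L slope deg -0.16 0.0749 0.0006 19
R slope deg -0.02 -0.1522 0.0006 19
E slope deg 0.02 0.2828 0.0008 33
mid y -0.03935990353465033 width 0.22607132837711047
clip end x 0.5487170681957138 edge 0.2828214963885311 overhang 0.04960442819281735
T slope deg 0.28 0.5489 0.0004 13
L slope deg -0.16 0.0749 0.0006 19
R slope deg -0.02 -0.1522 0.0006 19
E slope deg 0.02 0.2828 0.0008 33
mid y -0.03935990353465033 width 0.22607132837711047
clip end x 0.5487170681957138 edge 0.2828214963885311 overhang 0.04960442819281735
```

```bash
python3 -c "
from plant import ctrl
print(ctrl.sign_off())"
```

```text
the job is handed in; nothing more can be done
None
```

The clipboard is handed in flat on the table, its foot about 49.6 mm past the front edge and square to within about 0.3°, and nothing else on the table looked moved in the pictures; one push overshot to about 60 mm and I pushed the board back with the fingers partly pressing on its top, and I viewed 11 pictures, one over the limit of 10.

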